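# Unlatch and hold up the winder's pressure arm

## Robot

A 6-joint arm with a two-finger parallel gripper is mounted at the origin on the work surface. World frame = base frame: x ahead of the robot, y to its left, z up, the work surface at z = 0. Lengths are in m, angles in rad, forces in N, time in s.
With the tool pointing down it reaches from about 0.3 to 0.875 m from the base axis. Payload 6.4 kg.
Tool frame: the origin (TCP) lies at the very end of the fingers, on their centre line; the grasp point (between the pads) lies 19 mm behind it (bot.grip_depth is the distance from the TCP to the grasp point, in m); z points along the fingers, y is the direction in which the jaws open and shut (so a half turn about z gives the same grasp; the last joint's range is limited). The gripper opens to 85 mm and grips with 20 to 120 N. Pads are 22 mm wide; open, the fingers measure 114 mm over their backs; the gripper's body (76 mm by 85 mm) begins 54 mm behind the grasp point. The pads swing forward as they close: fully open they stand 13 mm farther back than shut.
Start: joints at [1.1, 0.181, 1.607, -0, 1.354, -0.206], TCP at [0.15, 0.555, 0.231] pointing down, gripper open.
Joint ranges: [-2.99, 2.99], [-0.89, 2.07], [0.3, 2.58], [-1.14, 4.28], [0, 2.63], [-3.12, 3.12]. Speed limits (rad/s): [2.57, 2.57, 3.01, 3.14, 3.14, 3.14].

## Interface

Orientations are given as a unit quaternion [w, x, y, z].
In Python, from plant import bot gives the robot as it stands.
- The arm moves only by the tool arm_command, never from a script. Its argument "series" is a list of rows, each a list of 4 numbers: the shift along the tool's x, y, z each as a share of 100 mm, from -1 to 1, then the turn about the tool's z as a share of pi rad, from -1 to 1. A call has 1 to 5 rows; each row is the pose to reach, as a shift and turn from the pose commanded when the call began, along the tool's axes at that moment, turning the shorter way round; what a row does not reach only later rows make up. A row lasts 1/10 s, in which the tool goes at most 50 mm and 8.59 degrees, less where a joint would pass 70% of its speed; a pose out of reach is approached as far as the arm can. A call with a number of a shift or a turn outside -1 to 1 is refused whole. A call with a gripper value outside its range is refused whole. "gripper" is the opening, from 0 (shut) to 1 (fully open), set as the call begins (left out, the last holds). The fingers move at their own pace and stop on an object; "newtons" is the grip in N (left out, the last holds). Time passes only in rows, so rows that repeat a pose let the fingers close. It gives the time, the measured TCP pose, the force and the opening at its end, in the units of the state.
- bot.get_state(): the state, without advancing time (a new reading comes with each control period).
- bot.get_image(name): name is "scene" or "top"; returns the picture (480x640x3 uint8, red, green, blue); there is no depth.
- bot.camera_params(name): a dict with "fx", "fy", "cx", "cy" (pixels), "R" (3x3) and "t" (3): a world point X has camera coordinates R X + t. Camera axes: x right, y down, z forward; pixel columns grow to the right and rows downward; lengths in m; the calibration is good to about 2 mm. A picture is of the moment at which its call begins. camera_params takes no time and is no camera call.
- bot.hand_in(): hands the job in, once; it reports no verdict.
Trained networks look in the newest picture that a camera, given by its name, has taken for a name from the list of things; names that differ only in an ending like _2 or _b are one class to them, and where a whole thing is asked for, a point or a joint stands for the part that bears it (a point fixed in the world has none). Each returns a list of dicts, best first, with "conf" (0 to 1); they miss things now and then, are a little off and sometimes report something else, mostly with a low value. They report only what shows in the picture. A call takes as long as a camera call.
- bot.trace(camera, thing): "region" (480x640 bool, what is visible of it).
- bot.pinpoint(camera, thing): "position" ([x, y, z] in m, in world coordinates, good to about 4 mm: a listed point, or the origin of a listed thing).
The state is a dict: "time_s": time; "joint_pos": joint angles; "qvel": joint speeds; "joint_torque": joint torques, N m; "eef_pos": TCP position; "tool_rot": TCP orientation; "ft_force": force on the tool from outside, world axes, zero at the start; "torque": the same for the moment, N m; "grip_width": finger opening in m.
Only numpy, scipy, OpenCV 4.12 (cv2) and the standard library are available. Lean on these libraries where they do the work, as an engineer would, in place of code of your own. Each camera call takes 0.05 s, during which the arm holds its last target. There are 200 camera calls.

## Task

The bobbin on the winder is to be changed: first flip the isolator's toggle over to off (the side away from the robot). Then pull the spring latch on the arm's coupler sideways (to the robot's left) by its lug, lift the arm off its ball, and finish while still holding it still in the gripper with the coupler raised about 8 cm. Do not pull the latch before the isolator is off, and leave the other things on the bench where they are.

Things in the scene. Friction and masses are not known exactly. Their poses are not given: they have to be found in the camera images.
- winder: bobbin winder, fixed. Wooden base 310 x 130 x 20 mm, origin under its centre; x from the ball mount to the arm's hinge, y along the latch's pull, z up. A bobbin (top 97 mm above the bench) sits mid-way, its motor reaching to y = -118 mm. The steel pressure arm runs over it from the hinge (x = +130 mm, 112 mm up) to a coupler cup on the ball (x = -110 mm)
- ball (a point): centre of the winder's 30 mm steel ball on its post, 105 mm above the bench, inside the coupler cup when the arm is down
- tongue (a joint): hinge of the pressure arm, rad: 0 = coupler seated on the ball, grows as the coupler end rises, to 1.0. Axis along the winder's y through x = +130 mm, 112 mm above the bench; the coupler is 240 mm from it. The arm falls back by its own weight (about 2 to 4 N to lift at the coupler) and the latch stops it from rising
- latch (a joint): spring latch on the coupler, m: 0 = locked under the ball, 0.020 = pulled fully out to the winder's +y; free of the ball from about 0.017. Its spring (4 N at first, 11 N at full pull) shuts it when let go. It rides on the arm: the arm is lifted by the latch's lug while the lug is kept pulled
- latch_lug (a point): centre of the latch's wooden lug, a flat upright block on the latch plate over the coupler: 16 mm thick along the pull, 30 mm along the arm, 50 mm tall (plate 25 mm below this point, lug's top 25 mm above; point 160 mm above the bench at first). Its y axis is the pull direction; it moves with latch and arm
- coupler (a point): centre of the top of the arm's coupler cup (48 mm across, 26 mm tall), 128 mm above the bench when down; moves with the arm
- isolator (a joint): isolator toggle, rad: 0 = on (leaning to the isolator's -x, the robot's side), 1.2 = off (leaning to its +x, away from the robot). Its heavy steel bar tips it over centre, so it drops to the nearer end; about 1 N at the grip moves it
- isolator_pivot (a point): pivot of the toggle on the fixed grey isolator box (90 x 75 x 35 mm), 40 mm above the bench over the box's centre; x axis = throw from on to off, y axis = pivot line; cheeks 50 mm long beside the stem rise to 53 mm. It stands left or right of the winder; a like box without toggle (46 mm high) stands on the other side
- isolator_grip (a point): centre of the toggle's dark steel cross bar (18 mm thick, 62 mm long across the throw), 70 mm from the pivot on a 10 mm steel stem; the stem leans 0.6 rad from upright at either end of its throw
- spare_bobbin: loose wooden bobbin standing upright, 48 mm across its flanges, 90 mm tall; origin under its centre; leave alone
- front_bobbin: loose wooden bobbin like the other, standing in front of the winder; origin under its centre; leave alone
- whorl: loose wooden spindle disc lying flat, 90 mm across, 12 mm thick, with a thin stub standing on it to 52 mm; origin under its centre; leave alone
- wool_card: loose flat hand card (wood with steel bristle face), 110 x 200 x 18 mm; origin under its centre; leave alone
- mug: loose white mug, 80 mm across, 90 mm tall; origin under its centre; leave alone
- screwdriver: loose screwdriver lying on the bench; leave alone
- jar: loose closed jar, 70 mm across, 100 mm tall; origin under its centre; leave alone

How it is judged:
On the way, in this order (a step that is already met when the one before it is completed fails the run):
1. the isolator is flipped to off (value of joint isolator above 1 rad), for 0.2 s.
2. the latch is pulled out with the arm still down (value of joint latch above 0.014 m and value of joint tongue below 0.06 rad and value of joint isolator above 1 rad), for 0.05 s.
3. the arm is raised and held by the gripper (value of joint tongue between 0.2 and 0.55 rad and contact force between winder and the fingers above 1 N), for 0.3 s.
At the end, for the whole second after the job is handed in: isolator off (over 1.0 rad), arm raised by 0.2 to 0.55 rad (coupler about 5 to 12.5 cm up) and still, fingers bearing on it with over 1 N (all of step 3 and value of joint isolator above 1 rad and velocity of joint tongue between -0.08 and 0.08 rad/s); the arm keeps its last pose, push and grip.
It fails at once if the latch is pulled before the isolator is off (value of joint latch above 0.008 m and value of joint isolator below 0.6 rad).
It fails at once if a bystander is moved by more than 3 cm (distance of any of spare_bobbin, front_bobbin, whorl, wool_card, mug, screwdriver, jar from where it was at the start of the episode above 0.03 m).
It also fails if it takes over 45 s, if anything falls off the work surface, if the arm or the gripper's body presses on something with over 40 N, if the wrist force passes 120 N, or if a joint passes its speed limit or range.

## Working session

There is one attempt and no reset: what is moved stays moved. The work goes in short steps, Python scripts to look and compute and a tool call to move; the robot and the scene stay as the last step left them, time stands still between calls to the robot, and variables do not carry over. Pictures are saved under pics/ and viewed, about 8 in all and at most 12, crops included, and the job is handed in when it is done.

Besides the shell and the picture viewer there is one more tool, called after "Call:" as name([rows], argument=value, ...), one row to a line, values as JSON. arm_command: Moves the arm, as the interface text tells. Its arguments: {"type":"object","properties":{"series":{"type":"array","items":{"type":"array","items":{"type":"number","minimum":-1,"maximum":1}}},"gripper":{"type":"number"},"newtons":{"type":"number"}},"required":["series"]}

```bash
mkdir -p pics; python3 - <<'E'
from plant import bot
import cv2,numpy as np
for c in ("scene","top"):
    im=bot.get_image(c); cv2.imwrite(f"pics/{c}0.png",im[:,:,::-1])
    for n in ["winder","ball","latch_lug","coupler","isolator_pivot","isolator_grip","spare_bobbin","front_bobbin","whorl","wool_card","mug","screwdriver","jar"]:
        r=bot.pinpoint(c,n)
        print(c,n,[(np.round(d["position"],3).tolist(),round(d["conf"],2)) for d in r[:2]])
s=bot.get_state();print(s["time_s"],s["eef_pos"],s["tool_rot"],s["ft_force"])
E
```

```text
scene winder [([0.694, -0.053, -0.002], 0.72)]
scene ball [([0.579, -0.059, 0.102], 0.92), ([0.681, 0.265, 0.004], 0.72)]
scene latch_lug [([0.579, -0.06, 0.159], 0.84)]
scene coupler [([0.584, -0.065, 0.132], 0.84)]
scene isolator_pivot [([0.471, 0.289, 0.038], 0.95)]
scene isolator_grip [([0.431, 0.305, 0.096], 0.65), ([0.56, 0.499, -0.0], 0.3)]
scene spare_bobbin [([0.681, 0.267, 0.002], 0.68)]
scene front_bobbin [([0.364, 0.09, 0.004], 0.94)]
scene whorl [([0.357, -0.103, 0.002], 0.88), ([0.428, 0.304, 0.099], 0.46)]
scene wool_card [([0.7, -0.365, 0.001], 0.56)]
scene mug [([0.693, 0.411, -0.003], 0.62)]
scene screwdriver [([0.549, -0.467, 0.003], 0.97)]
scene jar [([0.558, 0.499, 0.002], 0.65)]
top winder [([0.689, -0.05, -0.002], 0.97)]
top ball [([0.579, -0.061, 0.109], 0.67)]
top latch_lug [([0.582, -0.06, 0.159], 0.64)]
top coupler [([0.581, -0.064, 0.126], 0.92)]
top isolator_pivot [([0.466, 0.297, 0.04], 0.81), ([0.558, 0.502, -0.004], 0.26)]
top isolator_grip [([0.434, 0.304, 0.099], 0.74)]
top spare_bobbin [([0.681, 0.263, -0.005], 0.7)]
top front_bobbin [([0.561, 0.5, -0.003], 0.59), ([0.367, 0.089, 0.003], 0.51)]
top whorl [([0.362, -0.102, -0.002], 0.8), ([0.471, 0.296, 0.04], 0.57)]
top wool_card [([0.7, -0.366, 0.0], 0.66)]
top mug [([0.694, 0.41, -0.001], 0.69)]
top screwdriver [([0.553, -0.471, 0.004], 0.94)]
top jar [([0.56, 0.504, -0.001], 0.83)]
1.4 [0.15045426 0.55498125 0.23129564] [-1.42469455e-05  1.32000672e-01  9.91249627e-01 -3.23836631e-06] [-0.39536203 -0.62669    -0.44463519]
```

View pics/scene0.png

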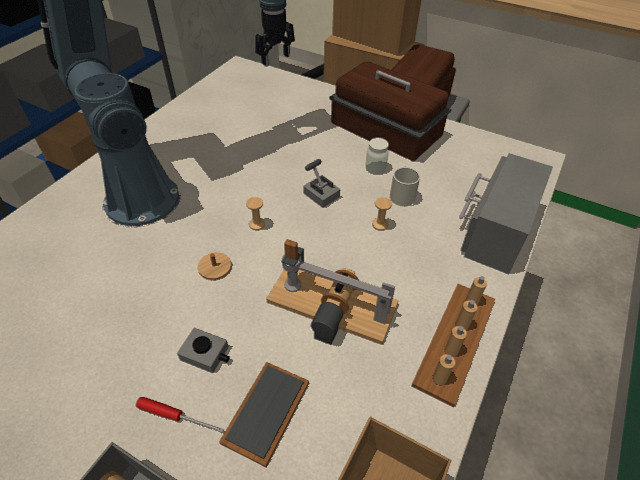

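View pics/top0.png

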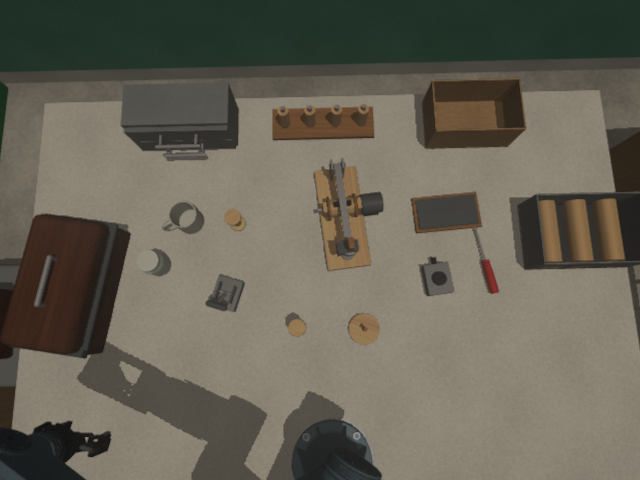

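```bash
cat > h.py <<'E'
from plant import bot
import numpy as np, cv2
from scipy.spatial.transform import Rotation as R
def go(target,yaw=None):
    "share of shifts from the measured pose; yaw = wanted direction of tool y (mod pi)"
    s=bot.get_state(); q=s["tool_rot"]; M=R.from_quat([q[1],q[2],q[3],q[0]]).as_matrix()
    d=M.T@(np.array(target)-s["eef_pos"])/.1
    t=None
    if yaw is not None:
        v=M.T@[np.cos(yaw),np.sin(yaw),0]; t=np.arctan2(-v[0],v[1]); t=(t+np.pi/2)%np.pi-np.pi/2
    print("t",round(s["time_s"],2),"pos",np.round(s["eef_pos"],4),"shift",np.round(d,3),"turn",None if t is None else round(t/np.pi,4),"F",np.round(s["ft_force"],1),"w",round(s["grip_width"],4),"tool x",np.round(M[:,0],3))
def ground(c,uv,z):
    p=bot.camera_params(c); r=np.array([(uv[0]-p["cx"])/p["fx"],(uv[1]-p["cy"])/p["fy"],1])
    Rm=np.array(p["R"]); o=-Rm.T@p["t"]; d=Rm.T@r
    return o+d*(z-o[2])/d[2]
E
python3 - <<'E'
from h import *
im=bot.get_image("top")
for n,z in (("winder",.02),("isolator_pivot",.035),("isolator",.035)):
    r=bot.trace("top",n)
    if not r: print(n,None); continue
    m=r[0]["region"].astype(np.uint8)
    cs=max(cv2.findContours(m,0,2)[0],key=cv2.contourArea)
    b=cv2.boxPoints(cv2.minAreaRect(cs)); print(n,r[0]["conf"],m.sum(),b.round(0).tolist())
    print(np.round([ground("top",u,z)[:2] for u in b],3).tolist())
    cv2.drawContours(im,[b.astype(int)],0,(255,0,0) if n=="winder" else (0,255,0),1)
a=cv2.resize(im[150:290,290:400],None,fx=4,fy=4); c=cv2.resize(im[260:330,190:260],None,fx=5,fy=5)
c=cv2.copyMakeBorder(c,0,a.shape[0]-c.shape[0],0,0,0)
cv2.imwrite("pics/z1.png",np.hstack([a,c])[:,:,::-1])
go([.388,.319,.20]); go([.388,.319,.085])
E
```

```text
winder 0.84 4867 [[310.0, 162.0], [376.0, 153.0], [390.0, 262.0], [325.0, 271.0]]
[[0.864, 0.039], [0.887, -0.164], [0.547, -0.191], [0.526, 0.003]]
isolator_pivot 0.68 921 [[205.0, 305.0], [216.0, 272.0], [245.0, 282.0], [234.0, 314.0]]
[[0.435, 0.351], [0.528, 0.322], [0.497, 0.237], [0.405, 0.267]]
isolator 0.55 163 [[204.0, 301.0], [225.0, 292.0], [232.0, 306.0], [211.0, 316.0]]
[[0.444, 0.353], [0.471, 0.294], [0.429, 0.274], [0.403, 0.333]]
t 1.6 pos [0.1505 0.555  0.2313] shift [-2.91  -1.656  0.313] turn None F [-1.2  0.1  0.1] w 0.0849 tool x [-0.965  0.262 -0.   ]
t 1.6 pos [0.1505 0.555  0.2313] shift [-2.91  -1.656  1.463] turn None F [-1.2  0.1  0.1] w 0.0849 tool x [-0.965  0.262 -0.   ]
```

View pics/z1.png

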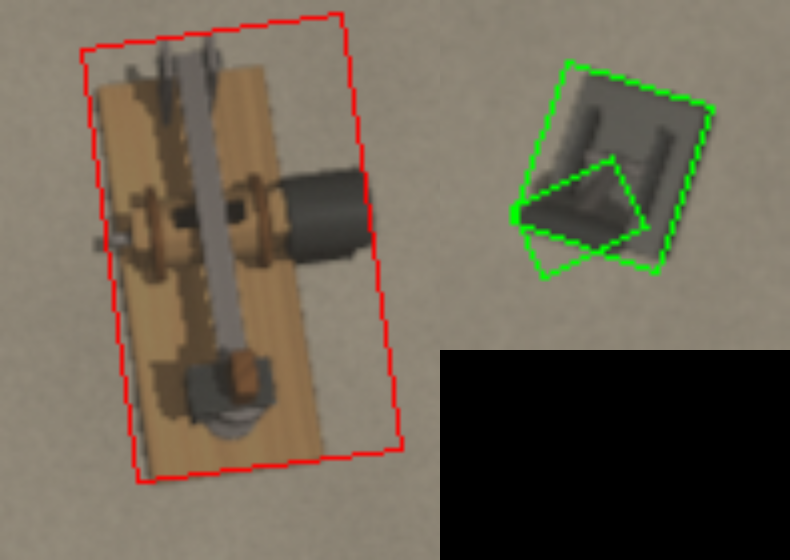

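Call:
arm_command([
  [-0.5,-0.28,0],
  [-0.97,-0.55,0],
  [-0.97,-0.55,0],
], gripper=0)

```text
$.series[0]: bad value
```

Call:
arm_command([
  [-0.5,-0.28,0],
  [-0.97,-0.55,0],
  [-0.97,-0.55,0],
])

```text
$.series[0]: bad value
```

Call:
arm_command([
  [-0.5,-0.28,0.2],
  [-0.97,-0.55,0.4],
  [-0.97,-0.55,0.5],
  [-0.97,-0.55,0.5],
])

```text
$.series[0]: bad value
```

```bash
python3 - <<'E'
from h import *
a=ground("top",(314.5,172),.02);b=ground("top",(327.5,270),.02);c=ground("top",(370.5,264.5),.02)
print(a,b,c,np.arctan2(*(a-b)[1::-1]),np.linalg.norm(a-b),np.arctan2(*(b-c)[:2]))
go([.388,.319,.085],-0.305+np.pi/2)
go([.388+.085*.954,.319-.085*.30,.085])
E
```

```text
[0.83150216 0.02755583 0.02      ] [ 0.52801869 -0.0041968   0.02      ] [ 0.54130193 -0.1315398   0.02      ] 0.10424791969247157 0.30514004808789713 -0.1039348730554912
t 1.6 pos [0.1505 0.555  0.2313] shift [-2.91  -1.656  1.463] turn 0.0128 F [-1.2  0.1  0.1] w 0.0849 tool x [-0.965  0.262 -0.   ]
t 1.6 pos [0.1505 0.555  0.2313] shift [-3.759 -1.69   1.463] turn None F [-1.2  0.1  0.1] w 0.0849 tool x [-0.965  0.262 -0.   ]
```

Call:
arm_command([
  [-0.5,-0.28,0,0],
  [-0.97,-0.55,0,0],
  [-0.97,-0.55,0,0],
], gripper=0)

```text
time_s: 1.9
eef_pos: [0.2321, 0.474, 0.2312]
tool_rot: [0.001, 0.133, 0.991, -0.001]
ft_force: [-0.4, 0.2, -0.3]
grip_width: 0.0439
```

Call:
arm_command([
  [-0.5,-0.28,0,0],
  [-0.97,-0.55,0,0],
  [-0.97,-0.55,0,0],
])

```text
time_s: 2.2
eef_pos: [0.3116, 0.3957, 0.2315]
tool_rot: [0.001, 0.134, 0.991, -0.0]
ft_force: [-0.4, 0.2, 0.5]
grip_width: 0.0004
```

Call:
arm_command([
  [-0.5,-0.28,0.2,0.013],
  [-0.97,-0.55,0.4,0.013],
  [-0.97,-0.55,0.5,0.013],
  [-0.97,-0.55,0.5,0.013],
])

```text
time_s: 2.6
eef_pos: [0.3881, 0.3179, 0.1791]
tool_rot: [-0.002, 0.154, 0.988, -0.001]
ft_force: [-1.8, -0.1, -0.4]
grip_width: -0.0
```

```bash
python3 - <<'E'
from h import *
go([.388,.319,.085],-0.305+np.pi/2)
go([.388+.085*.954,.319-.085*.30,.085])
E
```

```text
t 2.6 pos [0.3881 0.3179 0.1791] shift [0.002 0.013 0.941] turn -0.0013 F [-1.8 -0.1 -0.4] w -0.0 tool x [-0.953  0.304  0.003]
t 2.6 pos [0.3881 0.3179 0.1791] shift [-0.848  0.017  0.939] turn None F [-1.8 -0.1 -0.4] w -0.0 tool x [-0.953  0.304  0.003]
```

Call:
arm_command([
  [0,0,0.5,0],
  [0,0,0.9,0],
  [0,0,0.9,0],
])

```text
time_s: 2.9
eef_pos: [0.3834, 0.3188, 0.0868]
tool_rot: [-0.004, 0.152, 0.988, -0.003]
ft_force: [-2.1, 0.5, -0.7]
grip_width: 0.0003
```

Call:
arm_command([
  [-0.2,0,0,0],
  [-0.4,0,0,0],
  [-0.6,0,0,0],
  [-0.8,0,0,0],
  [-1.0,0,0,0],
])

```text
time_s: 3.4
eef_pos: [0.4874, 0.2896, 0.0943]
tool_rot: [0.002, 0.152, 0.988, 0.001]
ft_force: [-0.4, 0.8, -0.4]
grip_width: 0.0001
```

```bash
python3 - <<'E'
from h import *
go([.388,.319,.085])
im=bot.get_image("scene"); cv2.imwrite("pics/s2.png",cv2.resize(im[120:280,220:420],None,fx=3,fy=3)[:,:,::-1])
for c in ("scene","top"):
    bot.get_image(c)
    print([(np.round(d["position"],3).tolist(),round(d["conf"],2)) for d in bot.pinpoint(c,"isolator_grip")[:2]])
E
```

```text
t 3.4 pos [0.4874 0.2896 0.0943] shift [ 1.037 -0.02   0.089] turn None F [-0.4  0.8 -0.4] w 0.0001 tool x [-0.954  0.301 -0.004]
[([0.508, 0.284, 0.099], 0.45)]
[([0.513, 0.279, 0.102], 0.59)]
```

View pics/s2.png

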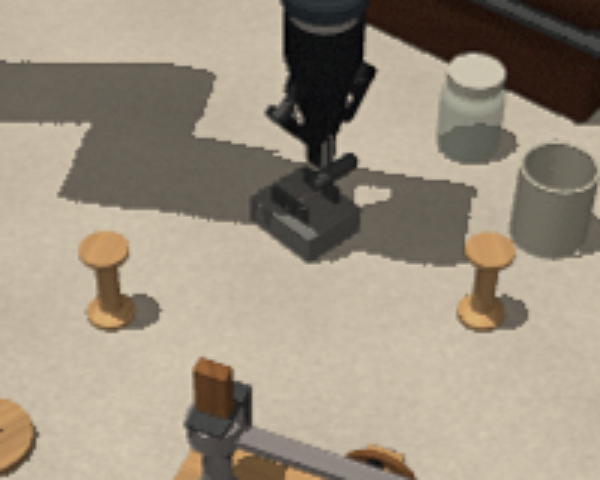

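Call:
arm_command([
  [0,0,-0.5,0],
  [0,0,-1,0],
  [0,0,-1,0],
])

```text
time_s: 3.95
eef_pos: [0.4881, 0.2914, 0.2002]
tool_rot: [0.007, 0.152, 0.988, 0.003]
ft_force: [0.9, 0.2, -0.5]
grip_width: 0.0002
```

```bash
python3 - <<'E'
from h import *
go([.580,-.060,.235],.104+np.pi/2)
for c in ("scene","top","scene","top"):
    bot.get_image(c)
    for n in ("isolator_grip","latch_lug","coupler","winder"): print(c,n,[(np.round(d["position"],3).tolist(),round(d["conf"],2)) for d in bot.pinpoint(c,n)[:1]])
E
```

```text
t 3.95 pos [0.4881 0.2914 0.2002] shift [-1.935 -3.074 -0.351] turn -0.1301 F [ 0.9  0.2 -0.5] w 0.0002 tool x [-0.954  0.3   -0.013]
scene isolator_grip [([0.506, 0.283, 0.1], 0.43)]
scene latch_lug [([0.582, -0.065, 0.161], 0.82)]
scene coupler [([0.58, -0.065, 0.133], 0.6)]
scene winder []
top isolator_grip [([0.506, 0.28, 0.102], 0.65)]
top latch_lug [([0.584, -0.061, 0.157], 0.77)]
top coupler [([0.58, -0.064, 0.128], 0.56)]
top winder [([0.69, -0.048, -0.003], 0.81)]
scene isolator_grip [([0.507, 0.281, 0.101], 0.5)]
scene latch_lug [([0.577, -0.06, 0.16], 0.74)]
scene coupler [([0.582, -0.067, 0.132], 0.91)]
scene winder [([0.693, -0.048, -0.002], 0.69)]
top isolator_grip [([0.511, 0.28, 0.1], 0.62)]
top latch_lug [([0.583, -0.063, 0.162], 0.81)]
top coupler [([0.685, -0.051, -0.001], 0.64)]
top winder [([0.687, -0.052, -0.002], 0.86)]
```

Call:
arm_command([
  [-0.3,-0.45,-0.2,0],
  [-0.6,-0.9,-0.4,0],
  [-0.6,-0.9,-0.4,0],
], gripper=0.7)

```text
time_s: 5.25
eef_pos: [0.5157, 0.1826, 0.2334]
tool_rot: [0.002, 0.153, 0.988, -0.0]
ft_force: [-0.2, 0.7, 0.4]
grip_width: 0.0429
```

Call:
arm_command([
  [-0.3,-0.45,0,0],
  [-0.6,-0.9,0,0],
  [-0.6,-0.9,0,0],
])

```text
time_s: 5.55
eef_pos: [0.545, 0.0775, 0.2314]
tool_rot: [0.001, 0.154, 0.988, -0.001]
ft_force: [-1.0, 0.8, -0.4]
grip_width: 0.0597
```

Call:
arm_command([
  [-0.3,-0.45,0,-0.04],
  [-0.6,-0.9,0,-0.08],
  [-0.6,-0.9,0,-0.13],
  [-0.6,-0.9,0,-0.13],
  [-0.6,-0.9,0,-0.13],
])

```text
time_s: 6.05
eef_pos: [0.5736, -0.0212, 0.231]
tool_rot: [-0.0, -0.05, 0.999, 0.0]
ft_force: [-0.4, -0.1, -0.2]
grip_width: 0.0597
```

```bash
python3 - <<'E'
from h import *
go([.581,-.062,.148],.104+np.pi/2)
E
```

```text
t 6.05 pos [ 0.5736 -0.0212  0.231 ] shift [-0.034 -0.414  0.829] turn -0.0015 F [-0.4 -0.1 -0.2] w 0.0597 tool x [-0.995 -0.099  0.001]
```

Call:
arm_command([
  [-0.03,-0.41,0,0],
  [-0.03,-0.41,0,0],
  [-0.03,-0.41,0.4,0],
  [-0.03,-0.41,0.82,0],
  [-0.03,-0.41,0.82,0],
])

```text
time_s: 6.55
eef_pos: [0.5765, -0.0595, 0.1433]
tool_rot: [-0.006, -0.051, 0.999, 0.002]
ft_force: [-0.5, -0.4, -0.8]
grip_width: 0.0598
```

```bash
python3 - <<'E'
from h import *
go([.581,-.062,.148],.104+np.pi/2)
im=bot.get_image("scene"); cv2.imwrite("pics/s3.png",cv2.resize(im[200:350,230:410],None,fx=4,fy=4,interpolation=2)[:,:,::-1])
print([(np.round(d["position"],3).tolist(),round(d["conf"],2)) for d in bot.pinpoint("scene","latch_lug")[:1]])
E
```

```text
t 6.55 pos [ 0.5765 -0.0595  0.1433] shift [-0.042 -0.029 -0.048] turn -0.0007 F [-0.5 -0.4 -0.8] w 0.0598 tool x [-0.995 -0.102  0.011]
[([0.574, -0.062, 0.162], 0.69)]
```

View pics/s3.png

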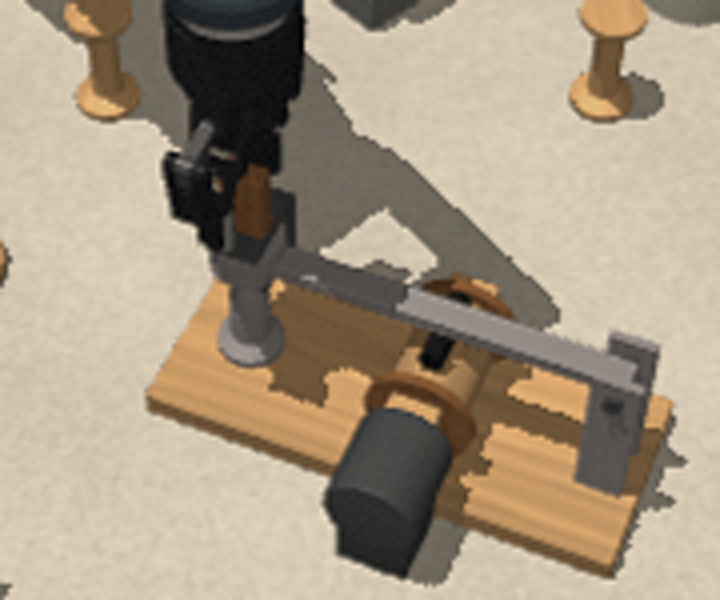

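Call:
arm_command([
  [-0.05,-0.03,-0.03,0],
  [-0.05,-0.03,-0.03,0],
  [-0.05,-0.03,-0.03,0],
])

```text
time_s: 6.95
eef_pos: [0.5878, -0.0654, 0.1545]
tool_rot: [0.002, -0.051, 0.999, -0.001]
ft_force: [0.2, -0.2, -0.6]
grip_width: 0.0593
```

```bash
python3 - <<'E'
from h import *
go([.581,-.062,.148],.104+np.pi/2)
im=bot.get_image("top"); cv2.imwrite("pics/s4.png",cv2.resize(im[190:290,290:400],None,fx=6,fy=6,interpolation=2)[:,:,::-1])
for X in ([.581,-.062,.185],bot.get_state()["eef_pos"]):
    p=bot.camera_params("top"); c=np.array(p["R"])@X+p["t"]; print((p["fx"]*c[0]/c[2]+p["cx"]-290)*6,(p["fy"]*c[1]/c[2]+p["cy"]-190)*6)
E
```

```text
t 6.95 pos [ 0.5878 -0.0654  0.1545] shift [0.065 0.041 0.065] turn -0.0004 F [ 0.2 -0.2 -0.6] w 0.0593 tool x [-0.995 -0.102 -0.003]
361.6683421232125 310.6504508620109
363.9252089525073 309.04298820335316
```

View pics/s4.png

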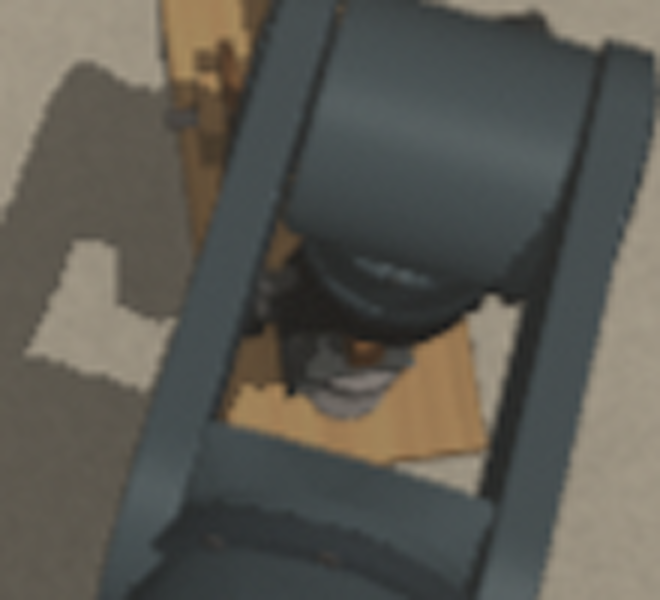

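Call:
arm_command([
  [0.05,0.03,0.06,0],
  [0.05,0.03,0.06,0],
  [0.05,0.03,0.06,0],
])

```text
time_s: 7.3
eef_pos: [0.5805, -0.0624, 0.1458]
tool_rot: [-0.0, -0.051, 0.999, 0.0]
ft_force: [0.6, -0.4, 0.5]
grip_width: 0.0595
```

Call:
arm_command([
  [0,0,0,0],
  [0,0,0,0],
  [0,0,0,0],
  [0,0,0,0],
  [0,0,0,0],
], gripper=0, newtons=60)

```text
time_s: 7.8
eef_pos: [0.5812, -0.0622, 0.1465]
tool_rot: [0.0, -0.052, 0.999, 0.0]
ft_force: [-0.5, 3.5, 2.8]
grip_width: 0.0154
```

```bash
python3 - <<'E'
from h import *
go([.581,-.062,.148],.104+np.pi/2)
im=bot.get_image("scene"); cv2.imwrite("pics/s5.png",cv2.resize(im[200:350,230:410],None,fx=4,fy=4,interpolation=2)[:,:,::-1])
E
```

```text
t 7.8 pos [ 0.5812 -0.0622  0.1465] shift [ 0.002  0.002 -0.015] turn -0.0003 F [-0.5  3.5  2.8] w 0.0154 tool x [-0.995 -0.103 -0.   ]
```

View pics/s5.png

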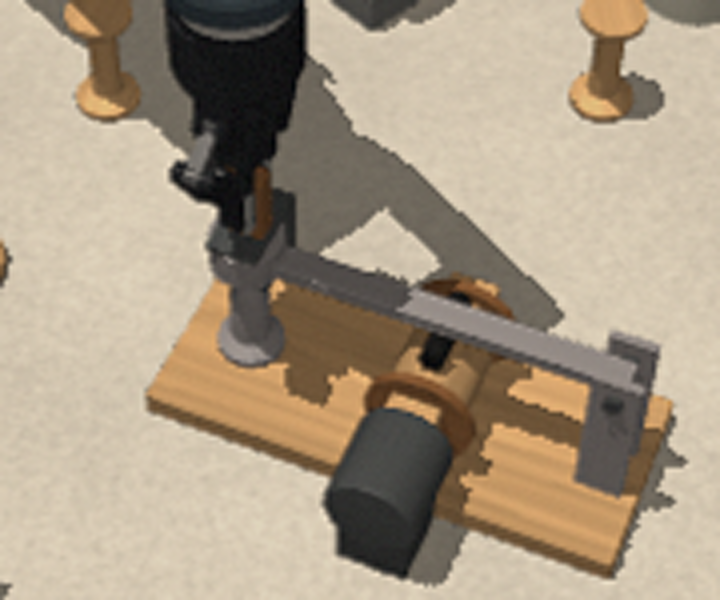

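Call:
arm_command([
  [0,0.06,0,0],
  [0,0.12,0,0],
  [0,0.19,0,0],
  [0,0.19,0,0],
  [0,0.19,0,0],
], newtons=70)

```text
time_s: 8.35
eef_pos: [0.5795, -0.0462, 0.1466]
tool_rot: [0.0, -0.051, 0.999, -0.002]
ft_force: [0.0, -8.9, 1.4]
grip_width: 0.0155
```

```bash
python3 - <<'E'
from h import *
go([.581,-.062,.148],.104+np.pi/2)
for c in ("scene","top"):
    bot.get_image(c)
    for n in ("latch_lug","coupler"): print(c,n,[(np.round(d["position"],3).tolist(),round(d["conf"],2)) for d in bot.pinpoint(c,n)[:1]])
E
```

```text
t 8.35 pos [ 0.5795 -0.0462  0.1466] shift [ 0.001 -0.159 -0.013] turn -0.0004 F [ 0.  -8.9  1.4] w 0.0155 tool x [-0.995 -0.102 -0.   ]
scene latch_lug [([0.579, -0.048, 0.156], 0.55)]
scene coupler [([0.579, -0.069, 0.132], 0.93)]
top latch_lug [([0.584, -0.047, 0.16], 0.41)]
top coupler [([0.582, -0.061, 0.125], 0.58)]
```

Call:
arm_command([
  [0,0.04,0,0],
  [0,0.08,0,0],
  [0,0.08,0,0],
  [0,0.08,0,0],
])

```text
time_s: 9.05
eef_pos: [0.579, -0.0418, 0.1466]
tool_rot: [0.0, -0.051, 0.999, -0.005]
ft_force: [0.4, -22.1, -2.4]
grip_width: 0.0154
```

Call:
arm_command([
  [-0.01,-0.02,-0.06,0],
  [-0.03,-0.02,-0.12,0],
  [-0.06,-0.02,-0.24,0],
  [-0.06,-0.02,-0.24,0],
])

```text
time_s: 9.45
eef_pos: [0.5853, -0.0411, 0.1708]
tool_rot: [0.0, -0.051, 0.999, -0.003]
ft_force: [3.8, -14.2, -6.0]
grip_width: 0.0151
```

```bash
python3 - <<'E'
from h import *
go([.581,-.042,.148],.104+np.pi/2)
for c in ("scene","top"):
    bot.get_image(c)
    for n in ("latch_lug","coupler"): print(c,n,[(np.round(d["position"],3).tolist(),round(d["conf"],2)) for d in bot.pinpoint(c,n)[:1]])
E
```

```text
t 9.45 pos [ 0.5853 -0.0411  0.1708] shift [ 0.043 -0.003  0.228] turn -0.0007 F [  3.8 -14.2  -6. ] w 0.0151 tool x [-0.995 -0.102 -0.   ]
scene latch_lug []
scene coupler [([0.586, -0.063, 0.158], 0.92)]
top latch_lug [([0.591, -0.044, 0.179], 0.69)]
top coupler [([0.583, -0.064, 0.151], 0.96)]
```

Coupler is up about 25 mm with the latch out. Continuing along the arc.

Call:
arm_command([
  [-0.04,0,-0.11,0],
  [-0.09,0,-0.23,0],
  [-0.17,0,-0.4,0],
  [-0.25,0,-0.53,0],
  [-0.25,0,-0.53,0],
])

```text
time_s: 10.25
eef_pos: [0.61, -0.0385, 0.2239]
tool_rot: [-0.0, -0.051, 0.999, -0.003]
ft_force: [0.0, -13.4, -5.0]
grip_width: 0.0152
```

Call:
arm_command([
  [0,0,0,0],
  [0,0,0,0],
  [0,0,0,0],
  [0,0,0,0],
  [0,0,0,0],
])

```text
time_s: 10.75
eef_pos: [0.6092, -0.0385, 0.2224]
tool_rot: [-0.001, -0.05, 0.999, -0.003]
ft_force: [0.6, -13.5, -3.3]
grip_width: 0.0152
```

```bash
python3 - <<'E'
from h import *
go([.61,-.042,.225],.104+np.pi/2)
im=bot.get_image("scene"); cv2.imwrite("pics/s6.png",cv2.resize(im[140:350,220:420],None,fx=2.8,fy=2.8,interpolation=2)[:,:,::-1])
for c in ("scene","top"):
    bot.get_image(c)
    for n in ("latch_lug","coupler","isolator_grip","spare_bobbin","front_bobbin","whorl","jar","mug"): print(c,n,[(np.round(d["position"],3).tolist(),round(d["conf"],2)) for d in bot.pinpoint(c,n)[:1]])
E
```

```text
t 10.75 pos [ 0.6092 -0.0385  0.2224] shift [-0.005 -0.036 -0.026] turn -0.001 F [  0.6 -13.5  -3.3] w 0.0152 tool x [-0.995 -0.101  0.001]
scene latch_lug [([0.605, -0.039, 0.234], 0.7)]
scene coupler [([0.599, -0.065, 0.21], 0.65)]
scene isolator_grip [([0.505, 0.279, 0.098], 0.56)]
scene spare_bobbin [([0.684, 0.267, 0.005], 0.91)]
scene front_bobbin [([0.366, 0.09, 0.004], 0.73)]
scene whorl [([0.359, -0.102, 0.003], 0.93)]
scene jar [([0.561, 0.5, -0.002], 0.69)]
scene mug [([0.693, 0.407, -0.002], 0.95)]
top latch_lug [([0.61, -0.04, 0.232], 0.5)]
top coupler [([0.598, -0.061, 0.204], 0.6)]
top isolator_grip [([0.509, 0.278, 0.101], 0.75)]
top spare_bobbin [([0.606, -0.04, 0.234], 0.74)]
top front_bobbin [([0.681, 0.266, -0.004], 0.34)]
top whorl [([0.36, -0.106, 0.0], 0.91)]
top jar [([0.558, 0.503, 0.0], 0.67)]
top mug [([0.696, 0.411, -0.002], 0.64)]
```

View pics/s6.png

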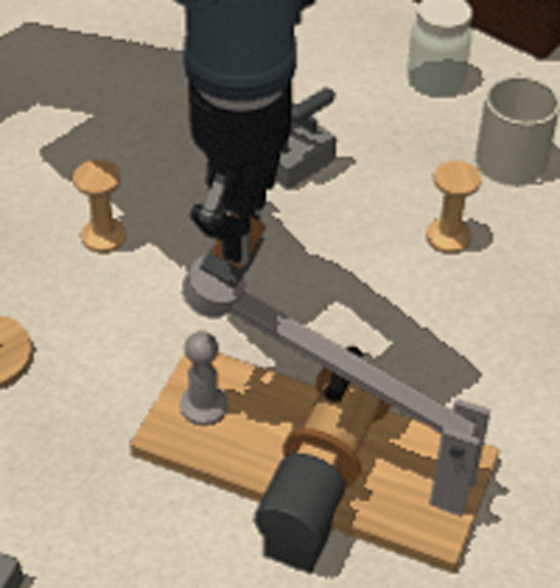

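The picture shows the coupler at about (213,285), clear above the bare ball at (200,347). The lug is in the jaws and the toggle is on the far side. The arm is still, so I'm handing in.

```bash
python3 - <<'E'
from plant import bot
s=bot.get_state(); print(s["eef_pos"],s["qvel"].round(3) if hasattr(s["qvel"],"round") else s["qvel"])
print(bot.hand_in())
E
```

```text
[ 0.60918872 -0.03852443  0.2223817 ] [-0.002 -0.    -0.001 -0.    -0.    -0.   ]
the job is handed in; nothing more can be done
None
```

I did the job in the required order and handed it in at about 11 s of the 45 s. The hand-in reports no verdict.

- **What I did:** I pushed the isolator toggle over to off with the closed fingers. I then gripped the latch lug at 60–70 N and pulled it about 20 mm to its stop, where the force rose to 22 N. With the latch still pulled, I raised the arm along its arc.
- **Arm:** the coupler top was found at 0.204–0.210 m, up from 0.128 m, so about 8 cm raised (roughly 0.33 rad). The lug was still in the jaws at 15 mm opening, with about 13.5 N of pull on the tool. All joint speeds were near zero, and the last picture shows the ball bare below the cup.
- **Isolator:** the toggle's bar was found on its off side.
- **Bystanders:** both bobbins, the whorl, the mug and the jar were found within a few mm of where they started. I didn't re-measure the wool card and screwdriver, but the gripper never went near them.
- **Disagreements:** in the last top view the network put the spare bobbin at the lug and the front bobbin at the spare bobbin's place. The scene camera found both bobbins where they started, so I took these for false reports.

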